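Dispense one model foot and slide it into the pick-up dock

ROBOT

A 6-joint arm with a two-finger parallel gripper is mounted at the origin on the work surface. World frame = base frame: x ahead of the robot, y to its left, z up, the work surface at z = 0. Lengths are in mm, angles in rad, forces in N, time in s.
With the tool pointing down it reaches from about 350 to 775 mm from the base axis. Payload 7.3 kg.
Tool frame: the origin (TCP) lies at the centre of the arm's flange, where the gripper is bolted on; the fingertips stand 178 mm ahead of it and the grasp point (between the pads) lies 159 mm ahead of it; z points along the fingers, y is the direction in which the jaws open and shut (so a half turn about z gives the same grasp; the last joint's range is limited). The gripper opens to 92 mm and grips with 3 to 60 N. Pads are 19 mm wide; open, the fingers measure 130 mm over their backs; the gripper's body (75 mm by 190 mm) begins 47 mm behind the grasp point.
Start: joints at [-1.372, 0.342, 1.524, -0, 1.275, -0.146], TCP at [177.474, -494.096, 404.741] pointing down, gripper open.
Joint ranges: [-2.53, 2.53], [-0.77, 2.02], [0.04, 2.7], [-1, 4.14], [0.28, 2.66], [-3.11, 3.11]. Speed limits (rad/s): [2.57, 2.57, 3.14, 3.14, 3.14, 3.14].

INTERFACE

Orientations are given as [roll, pitch, yaw] about the fixed x, y, z axes, in that order (R = Rz(yaw) Ry(pitch) Rx(roll)).
In Python, from plant import get_obs, capture, close_job gives the robot as it stands. The module is installed in compiled form; this text tells all that it offers.
- The arm moves only by the shell command python3 -m pendant 'ROWS'. ROWS is JSON, a list of rows, each a list of 3 entries, a list of its own where there are three numbers: the shift along the tool's x, y, z in m, then the turn, a rotation vector about the tool's x, y, z in rad, then the finger opening in m, from 0 to 0.0918. In form: [[[tx, ty, tz], [wx, wy, wz], fingers], ...]. A call has 1 to 10 rows; each row is the pose to reach, as a shift and turn from the pose commanded when the call began, along the tool's axes at that moment; what a row does not reach only later rows make up. A row lasts 1/12 s, in which the tool goes at most 41.7 mm and 7.16 degrees, less where a joint would pass 70% of its speed; a pose out of reach is approached as far as the arm can. A call with a gripper value outside its range is refused whole. The fingers move at their own pace and stop on an object; the grip force is fixed at half the most. Time passes only in rows, so rows that repeat a pose let the fingers close. It gives the time, the measured TCP pose, the force and the opening at its end, in the units of the state.
- get_obs(): the state, without advancing time (a new reading comes with each control period).
- capture(name): name is "scene" or "side" or "wrist"; returns a dict with "color" (420x560x3 uint8, red, green, blue), "mtx" (3x3 intrinsics, pixels), "rvec" (rotation vector, rad) and "tvec" (3), from world to camera coordinates, as OpenCV has them. Camera axes: x right, y down, z forward; pixel columns grow to the right and rows downward; lengths in mm; the calibration is good to about 2 mm. A picture is of the moment at which its call begins. There is no depth.
- close_job(): hands the job in, once; it reports no verdict.
The state is a dict: "time": time; "joint_positions": joint angles; "dq": joint speeds; "tau": joint torques, N m; "tool_pos": TCP position; "tcp_rot": TCP orientation; "contact_force": force on the tool from outside, world axes, zero at the start; "moment": the same for the moment, N m; "grip_width": finger opening in mm.
Only numpy, scipy, OpenCV 4.12 (cv2) and the standard library are available. Lean on these libraries where they do the work, as an engineer would, in place of code of your own. Each camera call takes 0.05 s, during which the arm holds its last target. There are 200 camera calls.

TASK

Press the dispenser's black plunger fully down once so that a single white foot slides out of the mouth, and let the plunger come back up. Then push that foot along the bench with the fingertips, without lifting or tipping it, until it lies wholly between the two low rails of the dock beside the dispenser, not sticking out at either open end. The other feet stay in the dispenser, the things around stay where they are, and the hand ends clear.

Things in the scene. Friction and masses are not known exactly. Their poses are not given: they have to be found in the camera images.
- dispenser: Foot dispenser fixed to the bench, 139 mm long, 59 wide (87 over its low clamp feet). Origin: on the bench, on the axis of its open-topped magazine, an aluminium shaft 50 mm high with a clear front, holding a stack of three feet. Its -x side is the mouth, a gap 20 mm high under the clear front, 29.5 mm from the origin. From x +29.5 to +109.5 mm a grey housing 45 mm high carries the plunger.
- plunger (a joint): Plunger travel, m: 0 up at rest, 0.026 fully down (a stop). A blade moves 3 mm for each mm and pushes the lowest foot out of the mouth along the bench. Sprung, about 6 N at the top to 10 N at the bottom, plus a few N of damping and friction (never over 20 N); press at 50 mm/s or slower. On release it returns by itself and the next foot drops; a second press would eject that one.
- plunger_top (a point): Centre of the top face of the black round plunger cap, 36 mm in diameter, 70 mm behind the magazine axis, 79 mm above the bench at rest and 53 mm when fully down. Pressed straight down from above.
- mouth (a point): Point on the bench 74 mm in front of the magazine axis: about where the centre of the ejected foot comes to rest (it may slide some mm farther).
- foot1: The lowest foot in the magazine, the one that is ejected: a white plastic disc with a steel centre, diameter 48 mm, 16 mm thick, 25 to 50 g. Origin: centre of its underside. It slides flat on the bench.
- foot2: The second foot, the same as the first, on top of it; it must stay in the magazine.
- foot3: The third foot, the same, at the top of the stack; it must stay in the magazine.
- dock: Pick-up dock fixed to the bench, about 150 mm left or right of the mouth: two parallel aluminium rails, each 90 mm long, 10 wide and only 6 high, 68 mm clear between them; the floor between is the flat bench with a dark patch. Origin: on the bench at its centre. y axis: along the rails, within 10 degrees of the dispenser's y axis; both ends are open.
- ball_tray: Bystander: a small white open tray 80 x 64 x 20 mm with three steel balls, on the other side of the mouth from the dock. Origin: centre of its underside. Leave it.
- column: Bystander: a foot (48 mm diameter) with an upright steel stem and a ball on top, 70 mm high, loose, standing beside the dispenser's housing. Origin: centre of its underside. Leave it.
- spare_foot: Bystander: a loose foot like the others, on the bench beside the housing. Origin: centre of its underside. Leave it.
- bar: Bystander: a loose square steel bar 86 x 8 x 8 mm lying in front of the mouth, on the robot's side, 130 mm or more from the magazine axis. Origin: centre of its underside, length along its x. Leave it.
- panel: Bystander: a loose grey panel 110 x 70 x 4 mm lying beyond the dispenser. Origin: centre of its underside. Leave it.
- cup: Bystander: a loose white cup, 72 mm in diameter, 85 mm high, at the left rear. Origin: centre of its underside. Leave it.
Not all that is in view belongs to the job. What is shaped like the dispenser but turquoise or yellow is not meant.

How it is judged:
By the outcome, as a careful person would: the job done as asked, in the order asked, and still so for the second after the job is handed in, with the robot touching nothing.
It also fails if it takes over 59 s, if anything falls off the work surface, if the arm or the gripper's body presses on something with over 40 N, if the wrist force passes 120 N, or if a joint passes its speed limit or range.

## Working session

There is one attempt and no reset: what is moved stays moved. The work goes in short steps, Python scripts to look and compute and a shell command to move; the robot and the scene stay as the last step left them, time stands still between calls to the robot, and variables do not carry over. Pictures are saved under pics/ and viewed, about 8 in all and at most 12, crops included, and the job is handed in when it is done.

```bash
mkdir -p pics; cat > h.py <<'E'
import numpy as np, cv2
from plant import get_obs, capture
def snap(n,f):
    c=capture(n); cv2.imwrite('pics/'+f+'.png',c['color'][:,:,::-1]); np.savez('pics/'+f+'.npz',**c); return c
def ray(c,uv,z):
    R=cv2.Rodrigues(np.array(c['rvec'],float))[0]; t=np.array(c['tvec'],float).ravel()
    u=cv2.undistortPoints(np.array([[uv]],float),np.array(c['mtx'],float),None).ravel()
    d=R.T@np.array([u[0],u[1],1]); o=-R.T@t
    return o+d*(z-o[2])/d[2]
def proj(c,P):
    return cv2.projectPoints(np.array(P,float).reshape(-1,3),np.array(c['rvec'],float),np.array(c['tvec'],float),np.array(c['mtx'],float),None)[0].reshape(-1,2)
E
python3 - <<'E'
from h import *
for n in('scene','side'): 
    c=snap(n,n+'0'); R=cv2.Rodrigues(np.array(c['rvec'],float))[0]; print(n,-R.T@np.array(c['tvec']).ravel(),c['mtx'][0][0])
o=get_obs(); print(o)
a=cv2.imread('pics/scene0.png'); b=cv2.imread('pics/side0.png')
E
```

```text
scene [1179.88918662 -441.49500994  828.43662247] 428.5725906577584
side [ 232.62502975 -465.72373585  803.64603499] 416.17635088392626
{'time': 0.1, 'joint_positions': array([-1.37200798e+00,  3.42661218e-01,  1.52493315e+00, -3.58261881e-05,
        1.27541995e+00, -1.45982527e-01]), 'dq': array([ 0.00113667, -0.00323441, -0.0036478 ,  0.00048617, -0.00069724,
       -0.00230774]), 'tau': array([ 1.65080852e-03, -4.32002807e+01, -2.44695336e+01,  7.18797161e-02,
        5.26485499e-02, -5.64901188e-05]), 'tool_pos': array([ 177.44001147, -493.97194409,  404.10597921]), 'tcp_rot': array([-3.14018112e+00, -1.72906788e-04,  3.44781205e-01]), 'contact_force': array([ 0.59815179, -0.70340452,  0.80722491]), 'moment': array([-0.00345919, -0.03132426,  0.01958143]), 'grip_width': 91.35491969119877}
```

View pics/scene0.png

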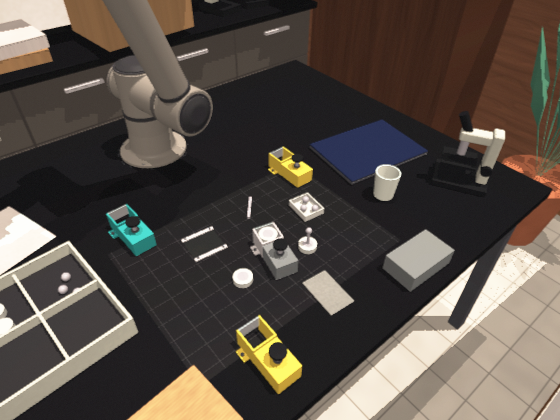

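View pics/side0.png

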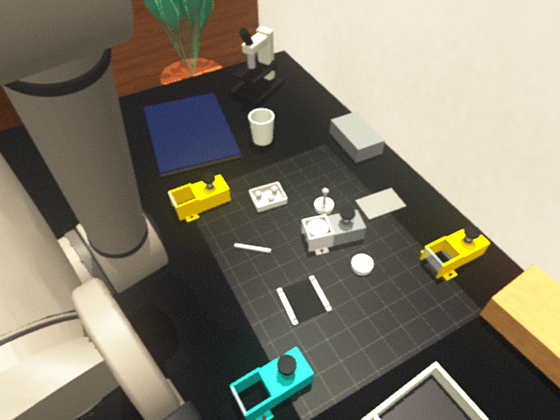

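The scene picture shows four dispenser shapes: grey (275,248), turquoise (130,230), yellow (290,167) and yellow (268,353). In the side picture they are at grey (333,230), turquoise (272,383), yellow (200,197) and yellow (455,253). The grey one is the right one. The dock rails are at scene (198,234) and (211,252), the bar at (250,207), the spare foot at (243,278) and the column at (308,243). Next is one close crop from both cameras.

```bash
python3 - <<'E'
import cv2,numpy as np
a=cv2.imread('pics/scene0.png')[190:310,170:330]; b=cv2.imread('pics/side0.png')[180:330,225:385]
A=cv2.resize(a,None,fx=5,fy=5,interpolation=cv2.INTER_CUBIC);B=cv2.resize(b,None,fx=4,fy=4,interpolation=cv2.INTER_CUBIC)
cv2.imwrite('pics/ca.png',A);cv2.imwrite('pics/cb.png',B)
E
```

```text
(no output)
```

View pics/ca.png

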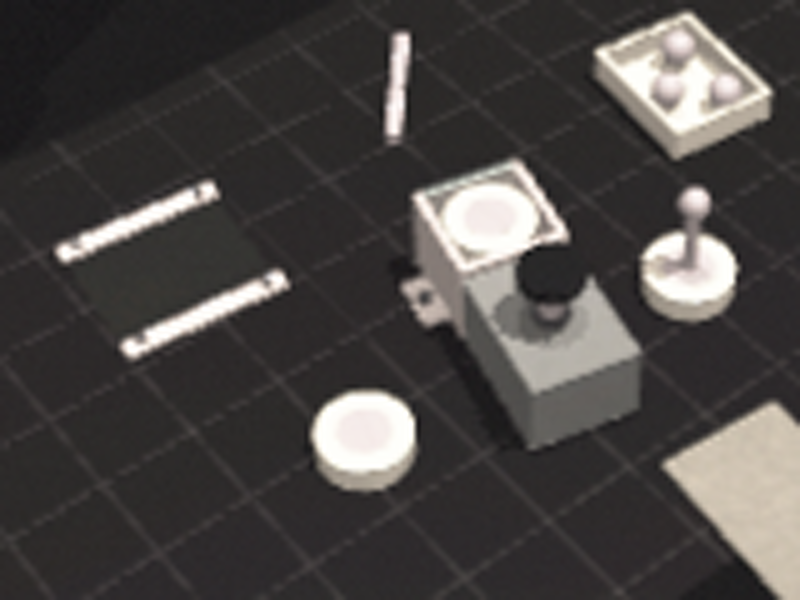

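View pics/cb.png

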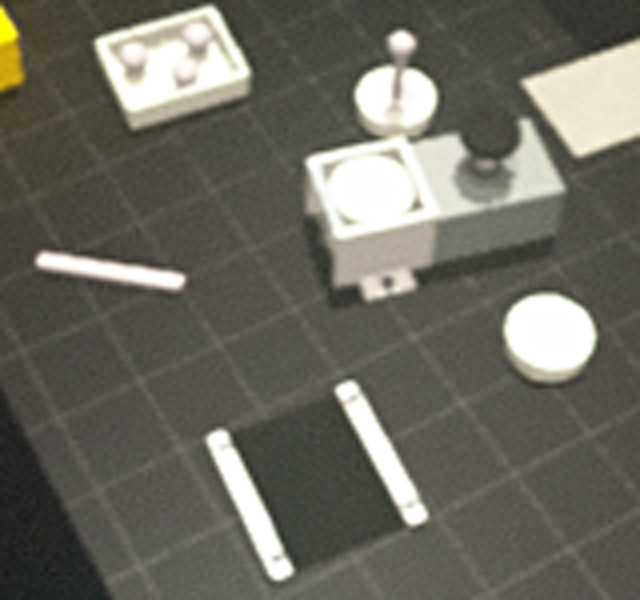

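```bash
cat > m.py <<'E'
from h import *
S=np.load('pics/scene0.npz');D=np.load('pics/side0.npz')
A=lambda u,v,z:ray(S,(170+u/5-.4,190+v/5-.4),z)[:2]
B=lambda u,v,z:ray(D,(225+u/4-.375,180+v/4-.375),z)[:2]
E
python3 - <<'E'
from m import *
np.set_printoptions(precision=1,suppress=True)
p=lambda n,a,b:print(n,np.array(a),np.array(b))
p('cap',A(551,266,79),B(491,133,79))
for a,b in zip([(413,195),(518,160),(568,240),(460,272)],[(337,238),(306,158),(403,138),(439,212)]): print('mag')
ma=[A(*q,50) for q in[(413,195),(518,160),(568,240),(460,272)]]
mb=[B(*q,50) for q in[(337,238),(306,158),(403,138),(439,212)]]
for x,y in zip(ma,mb):print(x,y)
print('magc',np.mean(ma,0),np.mean(mb,0))
p('hous back',[A(595,283,45),A(640,350,45),A(532,393,45)],[B(529,122,45),B(565,188,45)])
ra=[A(*q,6) for q in[(65,252),(212,188),(130,348),(283,280)]]
rb=[B(*q,6) for q in[(282,572),(218,438),(416,517),(346,387)]]
for x,y in zip(ra,rb):print('rail',x,y)
print('dock',np.mean(ra,0),np.mean(rb,0))
p('spare',A(364,432,16),B(550,332,16)); p('col',A(690,265,16),B(396,97,16)); p('colball',A(694,200,64),B(402,42,64))
p('bar',[A(400,36,8),A(393,138,8)],[B(40,260,8),B(182,281,8)])
E
```

```text
cap [652.1   5.9] [651.6   4.6]
mag
mag
mag
mag
[549.7   0. ] [548.6   1.5]
[563.6  57.4] [562.9  60.3]
[623.5  41. ] [620.8  45.6]
[606.6 -13.9] [608.9 -11. ]
magc [585.8  21.1] [585.3  24.1]
hous back [[650.5  35.8]
 [696.8  24.5]
 [684.5 -32. ]] [[696.1  22.7]
 [684.9 -29. ]]
rail [ 433.3 -140.4] [ 432.2 -140.1]
rail [441.8 -55.6] [440.7 -55.6]
rail [ 510.8 -148.6] [ 509.  -147.5]
rail [521.  -63.8] [518.1 -61.9]
dock [ 476.7 -102.1] [ 475.  -101.3]
spare [633.9 -93.7] [633.4 -92.2]
col [652.4  99.5] [652.7  99.4]
colball [652.3  98.8] [654.4 101.1]
bar [[407.4  95.8]
 [473.5  41.8]] [[405.2  99. ]
 [471.2  44.9]]
```

```bash
cat >> h.py <<'E'
from scipy.spatial.transform import Rotation as Ro
def go(tip,yaw):
    o=get_obs(); R=Ro.from_euler('xyz',o['tcp_rot']); T=Ro.from_euler('xyz',[np.pi,0,yaw])
    p=np.array(tip)+[0,0,178]
    print('t',round(o['time'],2),'tip',np.round(o['tool_pos']-[0,0,178],1),'rpy',np.round(o['tcp_rot'],4),'F',np.round(o['contact_force'],1),'w',round(o['grip_width'],1))
    print('shift m',np.round(R.inv().apply(p-o['tool_pos'])/1000,4),'turn',np.round((R.inv()*T).as_rotvec(),4))
E
python3 - <<'E'
from m import *
print('tray',A(683,85,20),B(172,65,20))
go((652,5,150),1.463)
E
```

```text
tray [551.5121689  185.98372925] [540.22708155 189.58583771]
t 0.1 tip [ 177.4 -494.   226.1] rpy [-3.1402e+00 -2.0000e-04  3.4480e-01] F [ 0.6 -0.7  0.8] w 91.4
shift m [ 0.6153 -0.3091  0.0766] turn [-1.2000e-03 -9.0000e-04 -1.1182e+00]
```

```bash
python3 -m pendant '[[[0.615,-0.309,0],[0,0,-1.118],0],[[0.615,-0.309,0],[0,0,-1.118],0],[[0.615,-0.309,0],[0,0,-1.118],0],[[0.615,-0.309,0],[0,0,-1.118],0],[[0.615,-0.309,0],[0,0,-1.118],0],[[0.615,-0.309,0],[0,0,-1.118],0],[[0.615,-0.309,0],[0,0,-1.118],0],[[0.615,-0.309,0],[0,0,-1.118],0],[[0.615,-0.309,0],[0,0,-1.118],0],[[0.615,-0.309,0],[0,0,-1.118],0]]'; python3 -c "
from h import *
go((652,5,150),1.463)"
```

```text
time: 0.93
tool_pos: [465.6, -190.3, 404.5]
tcp_rot: [-3.141, -0.0, 1.469]
contact_force: [1.4, -0.6, 0.0]
grip_width: 30.0
t 0.93 tip [ 465.6 -190.3  226.5] rpy [-3.1412 -0.      1.4693] F [ 1.4 -0.6  0. ] w 30.0
shift m [0.2132 0.1657 0.0765] turn [-0.0004 -0.      0.0063]
```

```bash
python3 -m pendant '[[[0.213,0.166,0.076],[0,0,0.006],0],[[0.213,0.166,0.076],[0,0,0.006],0],[[0.213,0.166,0.076],[0,0,0.006],0],[[0.213,0.166,0.076],[0,0,0.006],0],[[0.213,0.166,0.076],[0,0,0.006],0],[[0.213,0.166,0.076],[0,0,0.006],0],[[0.213,0.166,0.076],[0,0,0.006],0],[[0.213,0.166,0.076],[0,0,0.006],0],[[0.213,0.166,0.076],[0,0,0.006],0],[[0.213,0.166,0.076],[0,0,0.006],0]]'; python3 -c "
from h import *
go((652,5,84),1.463)
c=snap('side','s1');d=snap('scene','c1')
a=c['color'][180:300,260:420];b=d['color'][180:300,190:350]
cv2.imwrite('pics/p1.png',cv2.resize(np.hstack([b,a])[:,:,::-1],None,fx=2.5,fy=2.5,interpolation=cv2.INTER_CUBIC))"
```

```text
time: 1.77
tool_pos: [652.4, 1.5, 328.2]
tcp_rot: [-3.14, 0.0, 1.457]
contact_force: [-1.7, 1.0, 0.4]
grip_width: 0.5
t 1.77 tip [652.4   1.5 150.2] rpy [-3.1403e+00  5.0000e-04  1.4571e+00] F [-1.7  1.   0.4] w 0.5
shift m [ 0.0035 -0.0007  0.0662] turn [-0.0013  0.0005 -0.0059]
```

View pics/p1.png

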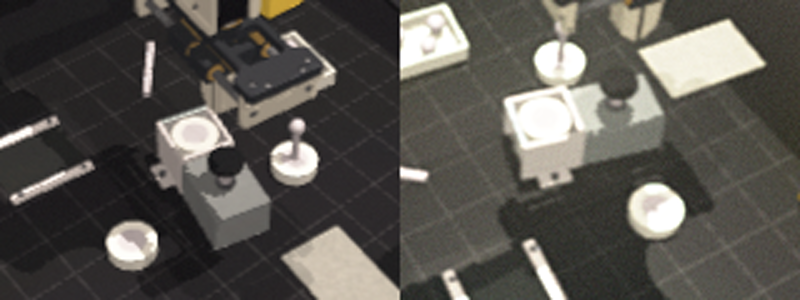

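```bash
python3 -c "
from h import *
o=get_obs();print(o['tool_pos'],o['grip_width'],o['dq'].round(3))
for n,u,v in(('s1',260,180),('c1',190,180)):
    c=np.load('pics/'+n+'.npz');q=proj(c,[[652,1.5,150],[652,1.5,216],[652,5,79]]);print(n,(q-[u,v])*2.5+([400,0] if n=='s1' else [0,0]))
a=np.load('pics/s1.npz')['color'][60:270,220:460];b=np.load('pics/c1.npz')['color'][60:270,170:410]
cv2.imwrite('pics/p2.png',cv2.resize(np.hstack([b,a])[:,:,::-1],None,fx=1.66,fy=1.66,interpolation=cv2.INTER_CUBIC))"
```

```text
[6.52164040e+02 6.25549615e-01 3.29245383e+02] 0.4078592832279676 [-0.007 -0.008 -0.001  0.002 -0.     0.001]
s1 [[629.82410102  30.93054043]
 [639.35639211 -24.75954262]
 [618.50444655  81.71324939]]
c1 [[221.47742188 105.56781585]
 [222.13364407  50.8490788 ]
 [223.68632912 157.39365349]]
```

View pics/p2.png

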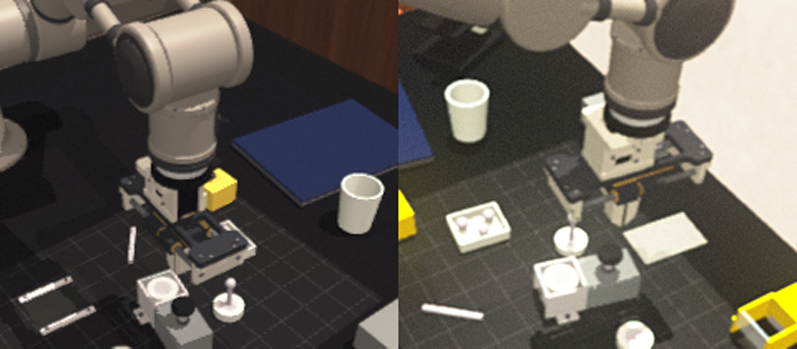

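```bash
python3 -m pendant '[[[0.0044,0,0.033],[0,0,0],0],[[0.0044,0,0.062],[0,0,0],0],[[0.0044,0,0.066],[0,0,0],0],[[0.0044,0,0.066],[0,0,0],0],[[0.0044,0,0.066],[0,0,0],0]]'; python3 -c "
from h import *
go((652,5,53),1.463)"
```

```text
time: 2.28
tool_pos: [653.4, 5.2, 264.4]
tcp_rot: [3.14, 0.0, 1.456]
contact_force: [1.0, -0.1, 0.6]
grip_width: 0.5
t 2.28 tip [653.4   5.2  86.4] rpy [3.1398e+00 1.0000e-04 1.4557e+00] F [ 1.  -0.1  0.6] w 0.5
shift m [-0.0004 -0.0014  0.0334] turn [ 0.0018  0.0001 -0.0073]
```

```bash
python3 -m pendant '[[[0,0,0.0035],[0,0,0],0],[[0,0,0.007],[0,0,0],0],[[0,0,0.0105],[0,0,0],0],[[0,0,0.014],[0,0,0],0],[[0,0,0.0175],[0,0,0],0],[[0,0,0.021],[0,0,0],0],[[0,0,0.0245],[0,0,0],0],[[0,0,0.028],[0,0,0],0],[[0,0,0.0315],[0,0,0],0],[[0,0,0.034],[0,0,0],0]]'; python3 -c "
from h import *
go((652,5,53),1.463)"
```

```text
time: 3.12
tool_pos: [653.7, 5.8, 231.3]
tcp_rot: [3.137, 0.0, 1.457]
contact_force: [-2.9, -1.0, 10.5]
grip_width: 0.5
t 3.12 tip [653.7   5.8  53.3] rpy [3.1373e+00 5.0000e-04 1.4569e+00] F [-2.9 -1.  10.5] w 0.5
shift m [-0.001  -0.0016  0.0003] turn [ 0.0043  0.0005 -0.0061]
```

Press on until the stop shows in the force.

```bash
python3 -m pendant '[[[0,0,0.001],[0,0,0],0],[[0,0,0.002],[0,0,0],0],[[0,0,0.002],[0,0,0],0],[[0,0,0.002],[0,0,0],0]]'
```

```text
time: 3.45
tool_pos: [653.7, 5.8, 231.0]
tcp_rot: [3.136, 0.001, 1.457]
contact_force: [-5.2, -1.0, 19.6]
grip_width: 0.6
```

```bash
python3 -m pendant '[[[0,0,-0.004],[0,0,0],0],[[0,0,-0.01],[0,0,0],0],[[0,0,-0.018],[0,0,0],0],[[0,0,-0.03],[0,0,0],0],[[0,0,-0.06],[0,0,0],0.03],[[0,0,-0.1],[0,0,0],0.03],[[0,0,-0.1],[0,0,0],0.03],[[0,0,-0.1],[0,0,0],0.03],[[0,0,-0.1],[0,0,0],0.03]]'; python3 -c "
from h import *
go((652,5,53),1.463)
c=snap('side','s2');d=snap('scene','c2')
a=c['color'][180:330,225:385];b=d['color'][190:340,170:330]
cv2.imwrite('pics/p3.png',cv2.resize(np.hstack([b,a])[:,:,::-1],None,fx=2.5,fy=2.5,interpolation=cv2.INTER_CUBIC))"
```

```text
time: 4.2
tool_pos: [652.8, 6.2, 326.7]
tcp_rot: [-3.141, 0.0, 1.457]
contact_force: [-0.1, 0.3, 0.2]
grip_width: 27.8
t 4.2 tip [652.8   6.2 148.7] rpy [-3.141   0.      1.4569] F [-0.1  0.3  0.2] w 27.8
shift m [-0.0012 -0.0006  0.0957] turn [-0.0006  0.     -0.0061]
```

View pics/p3.png

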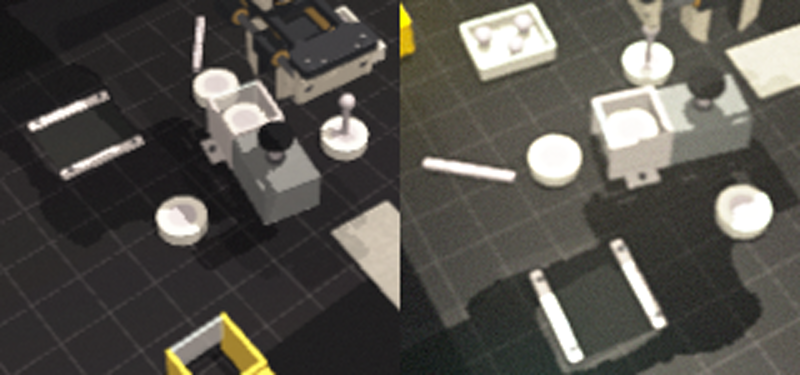

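The foot lies ejected (side crop 554,157; scene crop 215,86), the stack has dropped and the plunger is up. The end of the bar is close to the foot's robot side.

```bash
python3 - <<'E'
from h import *
np.set_printoptions(precision=1,suppress=True)
C=np.load('pics/c2.npz');D=np.load('pics/s2.npz')
b=lambda u,v,z:ray(D,(225+(u-400)/2.5-.3,180+v/2.5-.3),z)[:2]
a=lambda u,v,z:ray(C,(170+u/2.5-.3,190+v/2.5-.3),z)[:2]
print('foot',a(215,84,16),b(555,156,16),'bar',b(425,162,8),b(514,176,8),a(201,18,8),a(196,69,8))
# outlines of the top disc projected, for check
f=(a(215,84,16)+b(555,156,16))/2
t=np.linspace(0,6.28,40)
im=[]
for c,u,v in((C,190,190),(D,250,200)):
    I=c['color'][:,:,::-1].copy(); I=cv2.resize(I[v:v+100,u:u+100],None,fx=4,fy=4,interpolation=cv2.INTER_CUBIC)
    for z in(0,16):
        q=(proj(c,np.c_[f[0]+24*np.cos(t),f[1]+24*np.sin(t),0*t+z])-[u,v]+.4)*4
        cv2.polylines(I,[q.astype(np.int32)],True,(0,0,255) if z else (0,255,0),1)
    im.append(I)
cv2.imwrite('pics/p4.png',np.hstack(im)); print(f)
E
```

```text
foot [512.1  38.6] [513.   40.5] bar [405.5  99.2] [471.3  44.1] [408.6  96.6] [473.7  41.3]
[512.6  39.5]
```

View pics/p4.png

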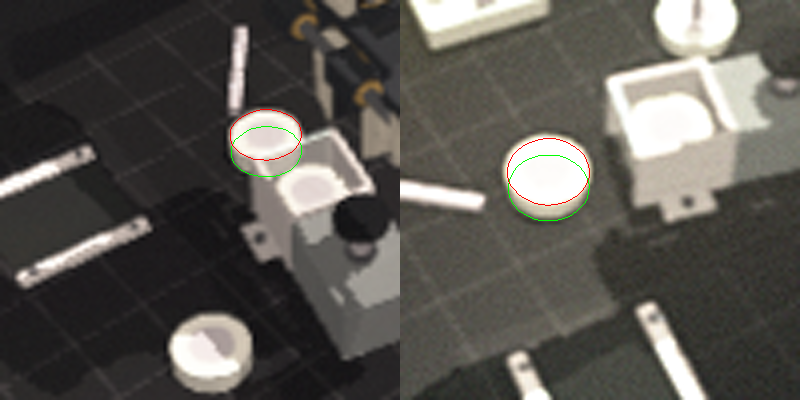

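```bash
python3 -c "
from h import *
go((523.5,80,100),1.308)"
```

```text
t 4.3 tip [652.7   6.1 147.3] rpy [-3.1385e+00  1.0000e-04  1.4569e+00] F [ 0.4 -0.6 -0.6] w 30.1
shift m [ 0.0587 -0.1366  0.0477] turn [-0.003   0.0003  0.1489]
```

```bash
python3 -m pendant '[[[0.0587,-0.1366,0.048],[0,0,0.149],0.026],[[0.0587,-0.1366,0.048],[0,0,0.149],0.026],[[0.0587,-0.1366,0.048],[0,0,0.149],0.026],[[0.0587,-0.1366,0.048],[0,0,0.149],0.026],[[0.0587,-0.1366,0.048],[0,0,0.149],0.026],[[0.0587,-0.1366,0.048],[0,0,0.149],0.026],[[0.0587,-0.1366,0.048],[0,0,0.149],0.026]]'; python3 -c "
from h import *
go((523.5,80,10.5),1.308)"
```

```text
time: 4.88
tool_pos: [524.7, 79.8, 278.5]
tcp_rot: [3.141, 0.0, 1.308]
contact_force: [-0.2, -0.2, -0.1]
grip_width: 26.3
t 4.88 tip [524.7  79.8 100.5] rpy [3.1412e+00 2.0000e-04 1.3081e+00] F [-0.2 -0.2 -0.1] w 26.3
shift m [-0.0001 -0.0013  0.09  ] turn [0.0004 0.0002 0.0001]
```

```bash
python3 -m pendant '[[[0,-0.001,0.03],[0,0,0],0.026],[[0,-0.001,0.055],[0,0,0],0.026],[[0,-0.001,0.075],[0,0,0],0.026],[[0,-0.001,0.085],[0,0,0],0.026],[[0,-0.001,0.09],[0,0,0],0.026],[[0,-0.001,0.09],[0,0,0],0.026],[[0,-0.001,0.09],[0,0,0],0.026]]'; python3 -c "
from h import *
from math import *
u=np.array([.261,.965])
for f in [(512.6,40),(507,3),(483,-35),(476.3,-101.5)]:
    p=np.array(f)+29.7*u; print(p.round(1)); go((*p,10.5),1.308)"
```

```text
time: 5.47
tool_pos: [523.9, 79.9, 189.3]
tcp_rot: [3.14, -0.0, 1.307]
contact_force: [-0.1, -1.0, 0.0]
grip_width: 26.0
[520.4  68.7]
t 5.47 tip [523.9  79.9  11.3] rpy [ 3.1403e+00 -2.0000e-04  1.3074e+00] F [-0.1 -1.   0. ] w 26.0
shift m [-0.0118 -0.0005  0.0008] turn [ 0.0013 -0.0002 -0.0006]
[514.8  31.7]
t 5.47 tip [523.9  79.9  11.3] rpy [ 3.1403e+00 -2.0000e-04  1.3074e+00] F [-0.1 -1.   0. ] w 26.0
shift m [-0.0489  0.0037  0.0008] turn [ 0.0013 -0.0002 -0.0006]
[490.8  -6.3]
t 5.47 tip [523.9  79.9  11.3] rpy [ 3.1403e+00 -2.0000e-04  1.3074e+00] F [-0.1 -1.   0. ] w 26.0
shift m [-0.0919 -0.0096  0.0008] turn [ 0.0013 -0.0002 -0.0006]
[484.1 -72.8]
t 5.47 tip [523.9  79.9  11.3] rpy [ 3.1403e+00 -2.0000e-04  1.3074e+00] F [-0.1 -1.   0. ] w 26.0
shift m [-0.1578  0.0013  0.0008] turn [ 0.0013 -0.0002 -0.0006]
```

```bash
python3 -m pendant '[[[-0.006,0,0.001],[0,0,0],0.026],[[-0.011,-0.0005,0.001],[0,0,0],0.026],[[-0.015,0,0.001],[0,0,0],0.026],[[-0.019,0.0005,0.001],[0,0,0],0.026],[[-0.024,0.001,0.001],[0,0,0],0.026],[[-0.029,0.0015,0.001],[0,0,0],0.026],[[-0.034,0.002,0.001],[0,0,0],0.026],[[-0.039,0.0027,0.001],[0,0,0],0.026],[[-0.044,0.0032,0.001],[0,0,0],0.026],[[-0.049,0.0037,0.001],[0,0,0],0.026]]'; python3 -c "
from h import *
go((490.8,-6.3,10.5),1.308)
c=snap('side','s3');d=snap('scene','c3')
a=c['color'][180:330,225:385];b=d['color'][190:340,170:330]
cv2.imwrite('pics/p5.png',cv2.resize(np.hstack([b,a])[:,:,::-1],None,fx=2.5,fy=2.5,interpolation=cv2.INTER_CUBIC))"
```

```text
time: 6.3
tool_pos: [513.9, 31.3, 187.7]
tcp_rot: [3.142, 0.0, 1.308]
contact_force: [-0.4, 0.5, 0.9]
grip_width: 25.7
t 6.3 tip [513.9  31.3   9.7] rpy [3.1415e+00 1.0000e-04 1.3077e+00] F [-0.4  0.5  0.9] w 25.7
shift m [-0.0423 -0.0125 -0.0008] turn [ 0.0001  0.0001 -0.0003]
```

View pics/p5.png

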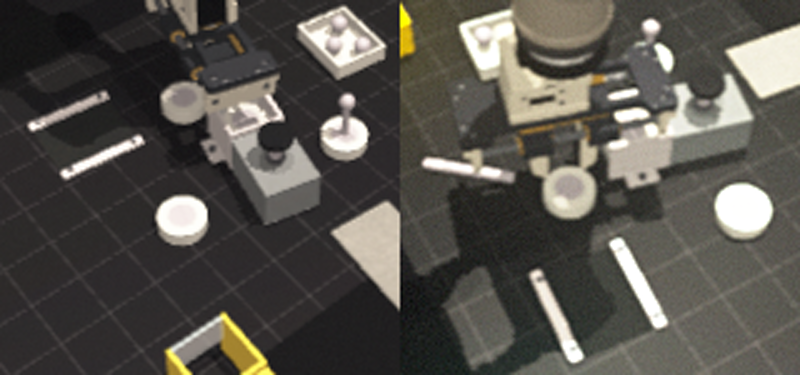

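The foot sits between the fingertips (side crop 570,190; scene crop 184,100), and the bar hasn't moved. I'll push on.

```bash
python3 -m pendant '[[[-0.005,-0.001,-0.0005],[0,0,0],0.026],[[-0.01,-0.0025,-0.0005],[0,0,0],0.026],[[-0.015,-0.004,-0.0005],[0,0,0],0.026],[[-0.02,-0.0055,-0.0005],[0,0,0],0.026],[[-0.025,-0.007,-0.0005],[0,0,0],0.026],[[-0.03,-0.0085,-0.0005],[0,0,0],0.026],[[-0.034,-0.0097,-0.0005],[0,0,0],0.026],[[-0.038,-0.0112,-0.0005],[0,0,0],0.026],[[-0.042,-0.0125,-0.0005],[0,0,0],0.026]]'; python3 -c "
from h import *
go((484.1,-72.8,10.5),1.308)
c=snap('side','s4')
a=c['color'][180:330,225:385]
cv2.imwrite('pics/p6.png',cv2.resize(a[:,:,::-1],None,fx=3.5,fy=3.5,interpolation=cv2.INTER_CUBIC))"
```

```text
time: 7.15
tool_pos: [490.7, -5.8, 188.2]
tcp_rot: [-3.142, 0.0, 1.308]
contact_force: [-0.3, 0.0, -0.6]
grip_width: 26.3
t 7.15 tip [490.7  -5.8  10.2] rpy [-3.1416e+00  1.0000e-04  1.3077e+00] F [-0.3  0.  -0.6] w 26.3
shift m [-0.0664  0.011  -0.0003] turn [-0.      0.0001 -0.0003]
```

View pics/p6.png

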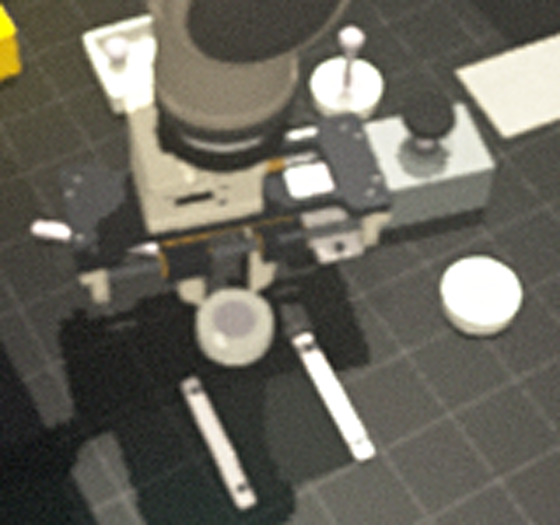

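The foot (235,325) is lined up with the midpoint between the rail ends, (190,383) and (300,342). I'll push it straight in.

```bash
python3 -m pendant '[[[-0.005,0.0008,0],[0,0,0],0.026],[[-0.01,0.0016,0],[0,0,0],0.026],[[-0.015,0.0025,0],[0,0,0],0.026],[[-0.02,0.0033,0],[0,0,0],0.026],[[-0.025,0.0041,0],[0,0,0],0.026],[[-0.03,0.005,0],[0,0,0],0.026],[[-0.035,0.0058,0],[0,0,0],0.026],[[-0.04,0.0066,0],[0,0,0],0.026],[[-0.045,0.0075,0],[0,0,0],0.026],[[-0.049,0.0082,0],[0,0,0],0.026]]'; python3 -c "
from h import *
go((484.1,-72.8,10.5),1.308)"
```

```text
time: 8.03
tool_pos: [486.1, -55.5, 188.2]
tcp_rot: [3.142, 0.0, 1.308]
contact_force: [-1.3, 0.2, -0.2]
grip_width: 25.9
t 8.03 tip [486.1 -55.5  10.2] rpy [3.1415e+00 1.0000e-04 1.3076e+00] F [-1.3  0.2 -0.2] w 25.9
shift m [-0.0172  0.0026 -0.0003] turn [ 0.0001  0.0001 -0.0004]
```

Final push, then back off along the push line.

```bash
python3 -m pendant '[[[-0.004,0.0006,0],[0,0,0],0.026],[[-0.008,0.0012,0],[0,0,0],0.026],[[-0.012,0.0018,0],[0,0,0],0.026],[[-0.015,0.0023,0],[0,0,0],0.026],[[-0.017,0.0026,0],[0,0,0],0.026],[[-0.017,0.0026,0],[0,0,0],0.026],[[-0.012,0.0018,0],[0,0,0],0.026],[[-0.004,0.0006,0],[0,0,0],0.026],[[0.01,0,0],[0,0,0],0.026],[[0.01,0,-0.02],[0,0,0],0.026]]' && python3 -m pendant '[[[0,0,-0.04],[0,0,0],0.026],[[0,0,-0.08],[0,0,0],0.026],[[0,0,-0.12],[0,0,0],0.026],[[-0.2,-0.15,-0.2],[0,0,0],0.026],[[-0.2,-0.15,-0.2],[0,0,0],0.026],[[-0.2,-0.15,-0.2],[0,0,0],0.026],[[-0.2,-0.15,-0.2],[0,0,0],0.026],[[-0.2,-0.15,-0.2],[0,0,0],0.026],[[-0.2,-0.15,-0.2],[0,0,0],0.026],[[-0.2,-0.15,-0.2],[0,0,0],0.026]]'; python3 - <<'E'
from h import *
go((484.1,-72.8,10.5),1.308)
c=snap('side','s5');d=snap('scene','c5')
a=c['color'][150:330,235:395];b=d['color'][190:370,170:330]
cv2.imwrite('pics/p7.png',cv2.resize(np.hstack([b,a])[:,:,::-1],None,fx=2.5,fy=2.5,interpolation=cv2.INTER_CUBIC))
E
```

```text
time: 8.87
tool_pos: [487.8, -42.8, 205.8]
tcp_rot: [-3.135, -0.0, 1.309]
contact_force: [-1.1, -0.3, 0.4]
grip_width: 26.0
time: 9.7
tool_pos: [289.4, -200.5, 409.8]
tcp_rot: [3.14, 0.003, 1.306]
contact_force: [1.1, 0.3, 1.0]
grip_width: 26.1
t 9.7 tip [ 289.4 -200.5  231.8] rpy [3.1401e+00 2.7000e-03 1.3060e+00] F [1.1 0.3 1. ] w 26.1
shift m [0.1748 0.1541 0.2211] turn [ 0.0015  0.0027 -0.002 ]
```

View pics/p7.png

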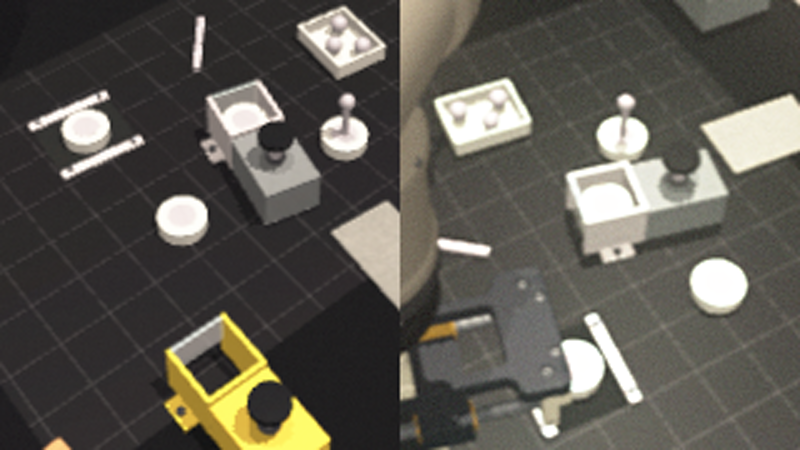

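```bash
python3 - <<'E'
from h import *
C=np.load('pics/c5.npz')
f=ray(C,(170+86/2.5-.3,190+128/2.5-.3),16)[:2]
d=f-np.array([476.7,-102.1]); y=np.array([.107,.994]); x=np.array([.994,-.107])
print(f,'dock x,y',d@x,d@y)
S=np.load('pics/scene0.npz')['color'].astype(int); E=np.abs(C['color'].astype(int)-S).sum(2)
for n,u,v in(('tray',306,207),('column',308,243),('spare',243,278),('bar',250,207),('panel',328,292),('cup',386,182),('cap',280,244)):
    print(n,E[v-14:v+14,u-14:u+14].mean().round(1))
E
```

```text
[ 479.79726954 -103.06479194] dock x,y 3.1819186625470017 -0.6275953470738134
tray 2.0
column 2.2
spare 2.1
bar 2.8
panel 2.3
cup 2.2
cap 17.1
```

```bash
python3 -c "
from plant import close_job
print(close_job())"
```

```text
the job is handed in; nothing more can be done
None
```

The job is done and handed in after about 10 s of robot time. I pressed the grey dispenser's plunger once, to its stop, where the force rose to about 20 N. One foot came out, and I pushed it along the bench with the fingertips into the dock.

**Foot:** the last scene picture puts it about 3 mm off the dock's centre line, with 10 mm allowed, and about 1 mm off centre along the rails, with 21 mm allowed. The hand partly hid the dock from the side camera, so this comes from the scene camera only.

**Dispenser:** the plunger cap is back at its starting pixel, and feet are still visible in the magazine. The image difference around the cap was higher than elsewhere (17 against about 2). I put that down to the stack having dropped a level and did not check further.

**Surroundings:** the tray, column, spare foot, bar, panel and cup show no change from the first picture. The hand ended clear, with the fingertips about 230 mm above the bench.

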